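Load a cassette tray on the bench scale

TASK

Lift the top tray off the nested pile, leaving the other trays nested where they are, and set it centred and square on the bench scale's steel platform. Then stand one white reagent cassette upright in each of the tray's two compartments, lengthwise, both with the low tab toward the tray's cut-away end; put them in gently, not dropped. Do not disturb the jars or the handheld meter.

Things in the scene. Friction and masses are not known exactly. Their poses are not given: they have to be found in the camera images.
- tray_top: Top one of three identical nested grey trays, 170 (x) x 158 (y) x 40 mm, 0.25 kg. Origin: centre of its underside; z up. A ridge 10 mm thick along x at y = 0, top at z 33 mm, parts it into two compartments 162 x 70 mm, centred at y +40 and -40 mm, floor at z 9 mm. It can be pinched from above, a finger in each. Rim at z 40 mm, walls 4 mm; the +x end wall is cut away to z 17 mm.
- cutaway_end (a point): Middle of the cut-away (low) end wall of the top tray, 83 mm along +x from its centre, at the wall's top edge (17 mm above the tray's underside).
- tray_middle: The second tray of the pile, same shape; stays in the pile. Origin: centre of its underside, 34 mm below the top tray's. Each tray's 6 mm foot sits inside the tray below with 2 mm play all round, so lift straight up. The pile and the scale may swap places between starts.
- tray_bottom: The bottom tray of the pile, same shape, loose on the table; stays. Origin: centre of its underside.
- scale: Bench scale, fixed to the table: white base 210 mm (x) by 190 mm (y) covered by a plain steel platform, top 20 mm above the table; a low display strip 26 mm high lies along its +x edge (x +105 to +150 mm). Origin: centre of the base's underside, on the table. Turned by up to 0.2 rad.
- scale_top (a point): Centre of the steel platform's upper face, 20 mm above the table; the axes are the scale's.
- cassette_a: White reagent cassette, 110 mm long (x), 32 mm wide (y), 0.2 kg, standing on the table at any heading. The tall part is 60 mm high (x -55 to +25 mm); a low tab 16 mm high makes the +x end (x +25 to +55 mm). Origin: centre of the 110 x 32 mm underside; x points toward the tab, z up.
- cassette_b: Identical to cassette_a. White reagent cassette, 110 mm long (x), 32 mm wide (y), 0.2 kg, standing on the table at any heading. The tall part is 60 mm high (x -55 to +25 mm); a low tab 16 mm high makes the +x end (x +25 to +55 mm). Origin: centre of the 110 x 32 mm underside; x points toward the tab, z up.
- cassette_a_tab (a point): Point inside the tab of cassette_a, 47 mm along +x from its origin, 8 mm above its underside.
- cassette_b_tab (a point): Point inside the tab of cassette_b, 47 mm along +x from its origin, 8 mm above its underside.
- sample_jar: Bystander: clear jar with white cap, 52 mm across, 62 mm high, loose. Origin: centre of its underside.
- amber_jar: Bystander: amber jar with black cap, 48 mm across, 55 mm high, loose. Origin: centre of its underside.
- meter: Bystander: black handheld meter, 80 x 160 x 30 mm, lying loose. Origin: centre of its underside.
Not all that is in view belongs to the job. Leave any green look-alike of the cassette_b alone.

How it is judged:
On the way, in this order (a step that is already met when the one before it is completed fails the run):
1. the top tray is lifted clear of the pile, level, the others still nested (z of tray_top in the frame of tray_middle above 0.045 m and angle between tray_top's own z axis and vertical below 0.35 rad and z of tray_middle in the frame of tray_bottom below 0.037 m and horizontal distance between tray_middle and tray_bottom below 0.008 m and distance of tray_bottom from where it was at the start of the episode below 0.03 m and angle between each of tray_bottom, tray_middle's own z axis and vertical below 0.05 rad), for 0.1 s.
2. the tray stands released, centred and square on the scale's platform (horizontal distance between tray_top and scale_top below 0.025 m and z of tray_top in the frame of scale_top between -0.004 and 0.005 m and angle between tray_top's own z axis and vertical below 0.05 rad and angle between the x axis of tray_top and the x axis of scale, either way round below 0.2 rad and contact force between tray_top and the fingers below 0.3 N and linear speed of tray_top below 0.03 m/s), for 0.2 s.
3. a first cassette stands released in a compartment, its tab toward the cut-away end (((z of cassette_a in the frame of tray_top between 0.004 and 0.014 m and angle between cassette_a's own z axis and vertical below 0.1 rad and x of cassette_a_tab in the frame of tray_top between 0.015 and 0.085 m and angle between the x axis of cassette_a and the x axis of tray_top, either way round below 0.4 rad and contact force between cassette_a and the fingers below 0.3 N and linear speed of cassette_a below 0.03 m/s and (y of cassette_a in the frame of tray_top between 0.015 and 0.07 m or y of cassette_a in the frame of tray_top between -0.07 and -0.015 m)) or (z of cassette_b in the frame of tray_top between 0.004 and 0.014 m and angle between cassette_b's own z axis and vertical below 0.1 rad and x of cassette_b_tab in the frame of tray_top between 0.015 and 0.085 m and angle between the x axis of cassette_b and the x axis of tray_top, either way round below 0.4 rad and contact force between cassette_b and the fingers below 0.3 N and linear speed of cassette_b below 0.03 m/s and (y of cassette_b in the frame of tray_top between 0.015 and 0.07 m or y of cassette_b in the frame of tray_top between -0.07 and -0.015 m)))), for 0.2 s.
At the end, for the whole second after the job is handed in: Top tray flat on the platform, centred within 25 mm, square within 0.2 rad; one cassette upright on each compartment's floor, lengthwise within 0.4 rad, tab toward the cut-away end; the other trays nested within 30 mm of their start; all at rest, released (all of step 2 and z of cassette_a in the frame of tray_top between 0.004 and 0.014 m and angle between each of cassette_a, cassette_b's own z axis and vertical below 0.1 rad and x of cassette_a_tab in the frame of tray_top between 0.015 and 0.085 m and angle between the x axis of each of cassette_a, cassette_b and the x axis of tray_top, either way round below 0.4 rad and contact force between each of cassette_a, cassette_b and the fingers below 0.3 N and linear speed of each of cassette_a, cassette_b below 0.03 m/s and z of cassette_b in the frame of tray_top between 0.004 and 0.014 m and x of cassette_b_tab in the frame of tray_top between 0.015 and 0.085 m and ((y of cassette_a in the frame of tray_top between 0.015 and 0.07 m and y of cassette_b in the frame of tray_top between -0.07 and -0.015 m) or (y of cassette_a in the frame of tray_top between -0.07 and -0.015 m and y of cassette_b in the frame of tray_top between 0.015 and 0.07 m)) and z of tray_middle in the frame of tray_bottom below 0.037 m and horizontal distance between tray_middle and tray_bottom below 0.008 m and distance of tray_bottom from where it was at the start of the episode below 0.03 m and angle between each of tray_bottom, tray_middle's own z axis and vertical below 0.05 rad); the robot touches nothing.
It fails at once if the white-capped clear jar is moved by more than 30 mm or tipped (distance of sample_jar from where it was at the start of the episode above 0.03 m or angle between sample_jar's own z axis and vertical above 0.3 rad).
It fails at once if the black-capped amber jar is moved by more than 30 mm or tipped (distance of amber_jar from where it was at the start of the episode above 0.03 m or angle between amber_jar's own z axis and vertical above 0.3 rad).
It fails at once if the handheld meter is moved by more than 30 mm or tipped (distance of meter from where it was at the start of the episode above 0.03 m or angle between meter's own z axis and vertical above 0.3 rad).
It fails at once if a cassette is dropped or rammed into the tray (contact force over 45 N) (contact force between any of cassette_a, cassette_b and tray_top above 45 N).
It also fails if it takes over 72 s, if anything falls off the work surface, if the arm or the gripper's body presses on something with over 40 N, if the wrist force passes 120 N, or if a joint passes its speed limit or range.

ROBOT

A 6-joint arm with a two-finger parallel gripper is mounted at the origin on the work surface. World frame = base frame: x ahead of the robot, y to its left, z up, the work surface at z = 0. Lengths are in m, angles in rad, forces in N, time in s.
With the tool pointing down it reaches from about 0.35 to 0.775 m from the base axis. Payload 7.3 kg.
Tool frame: the origin (TCP) lies on the front face of the gripper's body, between the roots of the fingers; the fingertips stand ahead of it and the grasp point (between the pads) lies 47 mm ahead of it (finger_overhang is the z of the fingertips in the tool frame, in m); z points along the fingers, y is the line along which they close (so a half turn about z gives the same grasp; the last joint's range is limited). The gripper opens to 92 mm and grips with 3 to 60 N. Pads are 19 mm wide; open, the fingers measure 130 mm over their backs; the gripper's body (75 mm by 190 mm) begins 47 mm behind the grasp point.
Start: joints at [-1.489, 0.342, 1.524, -0, 1.275, -0.146], TCP at [0.119, -0.511, 0.292] pointing down, gripper open.
Joint ranges: [-2.53, 2.53], [-0.77, 2.02], [0.04, 2.7], [-1, 4.14], [0.28, 2.66], [-3.11, 3.11]. Speed limits (rad/s): [2.57, 2.57, 3.14, 3.14, 3.14, 3.14].

INTERFACE

Orientations are given as [roll, pitch, yaw] about the fixed x, y, z axes, in that order (R = Rz(yaw) Ry(pitch) Rx(roll)).
In Python, from cell import * gives the robot as it stands. The module is installed in compiled form; this text tells all that it offers.
- The arm moves only by the tool arm_command, never from a script. Its argument "series" is a list of rows, each an object of numbers: "x", "y", "z": the shift along the tool's x, y, z in mm; "rx", "ry", "rz": the turn, a rotation vector about the tool's x, y, z in degrees. A call has 1 to 20 rows; each row is the pose to reach, as a shift and turn from the pose commanded when the call began, along the tool's axes at that moment; what a row does not reach only later rows make up. A row lasts 1/10 s, in which the tool goes at most 50 mm and 8.59 degrees, less where a joint would pass 70% of its speed; a pose out of reach is approached as far as the arm can. A call with a gripper value outside its range is refused whole. "hand" is the finger opening in mm, from 0 to 91.8, set as the call begins (left out, the last holds). The fingers move at their own pace and stop on an object; "squeeze" is the grip in N (left out, the last holds). Time passes only in rows, so rows that repeat a pose let the fingers close. It gives the time, the measured TCP pose, the force, the opening and the grip force at its end, in the units of the state.
- observe(): the state, without advancing time (a new reading comes with each control period).
- read_camera(name): name is "scene" or "top" or "wrist"; returns a dict with "pixels" (480x640x3 uint8, blue, green, red), "K" (3x3 intrinsics, pixels), "rvec" (rotation vector, rad) and "tvec" (3), from world to camera coordinates, as OpenCV has them. Camera axes: x right, y down, z forward; pixel columns grow to the right and rows downward; lengths in m; the calibration is good to about 2 mm. A picture is of the moment at which its call begins. There is no depth.
- hand_in(): hands the job in; it is judged then, once.
Trained networks look in a picture, given as the dict that the camera call returned (one of the last four; its "shot" number tells which), for a name from the list of things; names that differ only in an ending like _2 or _b are one class to them, and where a whole thing is asked for, a point or a joint stands for the part that bears it (a point fixed in the world has none). Each returns a list of dicts, best first, with "confidence" (0 to 1); they miss things now and then, are a little off and sometimes report something else, mostly with a low value. They report only what shows in the picture. A call takes as long as a camera call. They do not tell look-alikes from the thing itself.
- boxes_of(picture, query): "point" ([x, y, z] in m, in world coordinates, good to about 4 mm: the middle of the surface that is visible of it).
- trace(picture, query): "pixels" (480x640 bool, what is visible of it).
- mark_of(picture, query): "point" ([x, y, z] in m, in world coordinates, good to about 4 mm: a listed point, or the origin of a listed thing).
The state is a dict: "time": time; "qpos": joint angles; "qvel": joint speeds; "joint_efforts": joint torques, N m; "tool_pos": TCP position; "tool_rot": TCP orientation; "contact_force": force on the tool from outside, world axes, zero at the start; "torque": the same for the moment, N m; "opening": finger opening in m; "grip_force": force on a finger pad.
Only numpy, scipy, OpenCV 4.12 (cv2) and the standard library are available. Lean on these libraries where they do the work, as an engineer would, in place of code of your own. Each camera call takes 0.05 s, during which the arm holds its last target. There are 200 camera calls.

## Working session

There is one attempt and no reset: what is moved stays moved. The work goes in short steps, Python scripts to look and compute and a tool call to move; the robot and the scene stay as the last step left them, time stands still between calls to the robot, and variables do not carry over. Pictures are saved under pics/ and viewed, at most 13 in all, crops included, and the job is handed in when it is done.

Besides the shell and the picture viewer there is one more tool, called after "Emit:" by a JSON object that holds its "api" and its "payload", one argument or row to a line. arm_command: Moves the arm, as the interface text tells. Its arguments: {"type":"object","properties":{"series":{"type":"array"},"hand":{"type":"number"},"squeeze":{"type":"number"}},"required":["series"]}

```bash
mkdir -p pics; cat > h.py <<'E'
from cell import *
import numpy as np, cv2
def look(cams=("top","scene"), names=(), save=None):
    for c in cams:
        p=read_camera(c)
        if save: cv2.imwrite(f"pics/{save}_{c}.png",p["pixels"])
        for n in names:
            for f in (mark_of,):
                for d in f(p,n)[:4]:
                    print(c,n,np.round(d["point"],3),round(d["confidence"],2))
E
python3 - <<'E'
from h import *
look(names=("tray_top","cutaway_end","tray_middle","tray_bottom","scale","scale_top","cassette_a","cassette_a_tab","sample_jar","amber_jar","meter"),save="a")
s=observe();print(s["tool_pos"],s["tool_rot"],s["time"])
E
```

```text
top tray_top [0.552 0.31  0.065] 0.92
top cutaway_end [0.633 0.296 0.088] 0.81
top cutaway_end [0.572 0.011 0.02 ] 0.26
top scale [0.57  0.009 0.002] 0.74
top scale_top [0.568 0.009 0.021] 0.65
top cassette_a [ 0.307 -0.4    0.003] 0.95
top cassette_a [ 0.444 -0.242 -0.001] 0.9
top cassette_a [ 0.611 -0.286  0.003] 0.77
top cassette_a [ 0.357  0.16  -0.003] 0.41
top cassette_a_tab [ 0.597 -0.239  0.012] 0.98
top sample_jar [0.567 0.012 0.002] 0.51
top amber_jar [ 0.361  0.163 -0.   ] 0.87
top meter [ 0.794 -0.099 -0.   ] 0.9
top meter [ 0.44  -0.242 -0.003] 0.72
scene tray_top [0.551 0.308 0.07 ] 0.79
scene tray_top [ 0.404 -0.261  0.008] 0.46
scene cutaway_end [0.631 0.303 0.09 ] 0.72
scene tray_middle [ 0.597 -0.237  0.007] 0.46
scene scale [0.565 0.011 0.001] 0.85
scene scale_top [0.569 0.01  0.022] 0.87
scene cassette_a [ 0.441 -0.235 -0.   ] 0.74
scene cassette_a [ 0.605 -0.285 -0.001] 0.57
scene cassette_a [ 0.308 -0.398 -0.003] 0.57
scene cassette_a_tab [ 0.598 -0.238  0.007] 0.64
scene sample_jar [ 0.522 -0.428  0.002] 0.68
scene amber_jar [0.358 0.164 0.   ] 0.65
scene amber_jar [ 0.403 -0.263  0.006] 0.38
scene meter [ 0.789 -0.1   -0.002] 0.68
scene meter [ 0.599 -0.239  0.008] 0.46
[ 0.11860127 -0.51145153  0.29224043] [3.14148553e+00 3.15209681e-07 2.27820984e-01] 1.2
```

View pics/a_top.png

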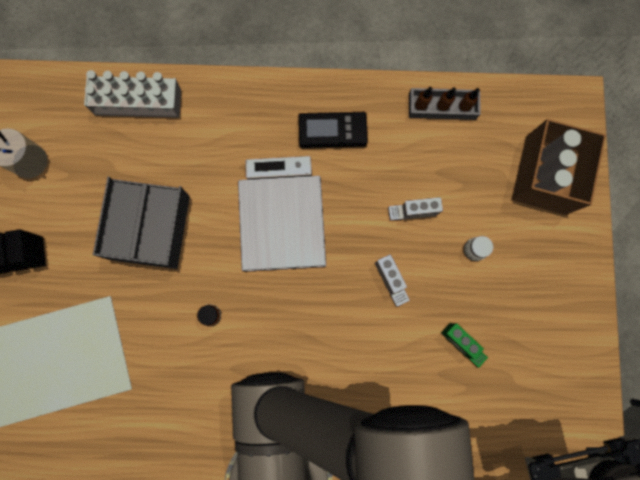

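View pics/a_scene.png

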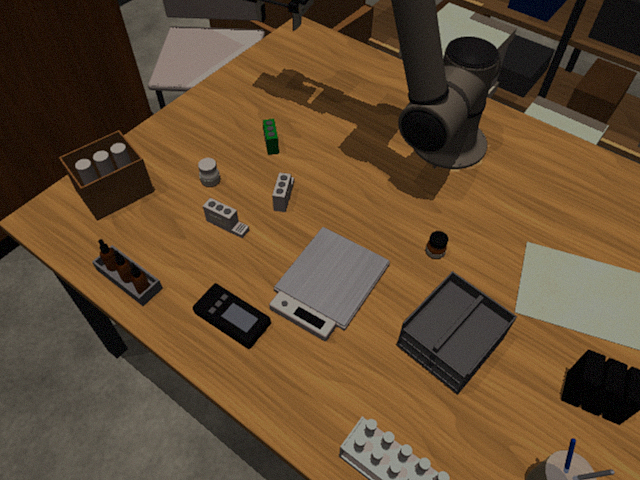

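The top view shows the tray pile around px (142,225), cut-away end up, and the scale at (282,222) with its display on the far side. The white cassettes are at (417,210), tab left, and (393,280), tab down. The green decoy is at (465,343), the clear jar at (479,247), the amber jar at (208,315) and the meter at (333,130). The scene view agrees.

```bash
cat >> h.py <<'E'
from scipy.spatial.transform import Rotation as Ro
def deproj(p,uv,z):
    R=cv2.Rodrigues(np.array(p["rvec"],float))[0];t=np.array(p["tvec"],float).ravel()
    uv=np.array(uv,float).reshape(-1,2);K=np.array(p["K"],float)
    r=np.c_[uv,np.ones(len(uv))]@np.linalg.inv(K).T@R
    c=-R.T@t
    return c+r*((z-c[2])/r[:,2])[:,None]
def quad(p,name,z):
    m=np.array(trace(p,name)[0]["pixels"],np.uint8)
    c=max(cv2.findContours(m,0,1)[0],key=cv2.contourArea)
    w=deproj(p,c,z)[:,:2]
    r=cv2.minAreaRect((w*1000).astype(np.float32))
    print(name,"rect",np.round(r[0],1),np.round(r[1],1),"ang",round(r[2],2))
    return w
def delta(x,y,z,yaw,ref=None):
    s=observe(); p0,r0=ref or (s["tool_pos"],s["tool_rot"])
    R0=Ro.from_euler("xyz",r0); d=R0.inv().apply(np.array([x,y,z])-p0)*1000
    rv=(R0.inv()*Ro.from_euler("xyz",[np.pi,0,yaw])).as_rotvec(degrees=True)
    print("delta mm",np.round(d,1),"deg",np.round(rv,2))
E
python3 - <<'E'
from h import *
p=read_camera("top")
quad(p,"scale",.02); quad(p,"tray_top",.1); quad(p,"cassette_a",.03)
delta(.45,-.2,.3,0); delta(.552,.31,.30,-.08)
import cell; print([n for n in dir(cell) if 'over' in n.lower()], getattr(cell,'finger_overhang',None))
c=deproj(p,[(239,178),(320,177),(326,267),(243,271)],.02); print(c.round(3))
c=deproj(p,[(110,180),(187,188),(180,268),(97,258)],.108); print(c.round(3))
c=deproj(p,[(144,185),(134,262)],.101); print(c.round(3))
E
```

```text
scale rect [590.2  13.6] [261.4 192.9] ang 4.93
tray_top rect [761.4 -96.3] [ 80.3 150.2] ang 3.0
cassette_a rect [ 605.9 -288.4] [ 41.9 120.8] ang 7.94
delta mm [ 393.2 -228.6   -7.8] deg [ 1.000e-02 -0.000e+00  1.305e+01]
delta mm [ 607.7 -702.4   -7.8] deg [ 1.000e-02 -0.000e+00  1.763e+01]
['finger_overhang'] 0.0655
[[ 0.667  0.11   0.02 ]
 [ 0.675 -0.074  0.02 ]
 [ 0.469 -0.092  0.02 ]
 [ 0.455  0.092  0.02 ]]
[[0.634 0.373 0.108]
 [0.621 0.209 0.108]
 [0.451 0.214 0.108]
 [0.467 0.387 0.108]]
[[0.627 0.302 0.101]
 [0.462 0.312 0.101]]
```

Emit:
{"api": "arm_command", "payload": {
  "series": [
    {"x": 393,"y": -229,"z": -8,"rz": 13},
    {"x": 393,"y": -229,"z": -8,"rz": 13},
    {"x": 393,"y": -229,"z": -8,"rz": 13},
    {"x": 393,"y": -229,"z": -8,"rz": 13},
    {"x": 393,"y": -229,"z": -8,"rz": 13},
    {"x": 393,"y": -229,"z": -8,"rz": 13},
    {"x": 393,"y": -229,"z": -8,"rz": 13},
    {"x": 393,"y": -229,"z": -8,"rz": 13},
    {"x": 393,"y": -229,"z": -8,"rz": 13},
    {"x": 393,"y": -229,"z": -8,"rz": 13}
  ],
  "hand": 50
}}

```text
invalid input
```

```bash
python3 - <<'E'
from h import *
s=observe();print(s["time"],s["tool_pos"],s["tool_rot"],s["opening"])
delta(.552,.31,.30,-.08)
E
```

```text
1.4 [ 0.11859192 -0.51145908  0.29224216] [ 3.14145546e+00 -8.86940735e-06  2.27775818e-01] 0.09200655378692742
delta mm [ 607.7 -702.4   -7.8] deg [ 1.000e-02 -0.000e+00  1.763e+01]
```

Emit:
{"api": "arm_command", "payload": {
  "series": [
    {"x": 393,"y": -229,"z": -8,"rx": 0,"ry": 0,"rz": 13},
    {"x": 393,"y": -229,"z": -8,"rx": 0,"ry": 0,"rz": 13},
    {"x": 393,"y": -229,"z": -8,"rx": 0,"ry": 0,"rz": 13},
    {"x": 393,"y": -229,"z": -8,"rx": 0,"ry": 0,"rz": 13},
    {"x": 393,"y": -229,"z": -8,"rx": 0,"ry": 0,"rz": 13},
    {"x": 393,"y": -229,"z": -8,"rx": 0,"ry": 0,"rz": 13},
    {"x": 393,"y": -229,"z": -8,"rx": 0,"ry": 0,"rz": 13},
    {"x": 393,"y": -229,"z": -8,"rx": 0,"ry": 0,"rz": 13},
    {"x": 393,"y": -229,"z": -8,"rx": 0,"ry": 0,"rz": 13},
    {"x": 393,"y": -229,"z": -8,"rx": 0,"ry": 0,"rz": 13}
  ],
  "hand": 50,
  "squeeze": 20
}}

```text
time: 2.4
tool_pos: [0.4525, -0.196, 0.3003]
tool_rot: [-3.141, -0.002, 0.006]
contact_force: [-0.6, 0.4, -0.3]
opening: 0.0501
grip_force: 0.0
```

Emit:
{"api": "arm_command", "payload": {
  "series": [
    {"x": 102,"y": -510,"z": 0,"rx": 0,"ry": 0,"rz": 4.6},
    {"x": 102,"y": -510,"z": 0,"rx": 0,"ry": 0,"rz": 4.6},
    {"x": 102,"y": -510,"z": 0,"rx": 0,"ry": 0,"rz": 4.6},
    {"x": 102,"y": -510,"z": 0,"rx": 0,"ry": 0,"rz": 4.6},
    {"x": 102,"y": -510,"z": 0,"rx": 0,"ry": 0,"rz": 4.6},
    {"x": 102,"y": -510,"z": 0,"rx": 0,"ry": 0,"rz": 4.6},
    {"x": 102,"y": -510,"z": 0,"rx": 0,"ry": 0,"rz": 4.6},
    {"x": 102,"y": -510,"z": 0,"rx": 0,"ry": 0,"rz": 4.6},
    {"x": 102,"y": -510,"z": 0,"rx": 0,"ry": 0,"rz": 4.6},
    {"x": 102,"y": -510,"z": 0,"rx": 0,"ry": 0,"rz": 4.6},
    {"x": 102,"y": -510,"z": 0,"rx": 0,"ry": 0,"rz": 4.6},
    {"x": 102,"y": -510,"z": 0,"rx": 0,"ry": 0,"rz": 4.6},
    {"x": 102,"y": -510,"z": 0,"rx": 0,"ry": 0,"rz": 4.6},
    {"x": 102,"y": -510,"z": 0,"rx": 0,"ry": 0,"rz": 4.6}
  ],
  "hand": 50,
  "squeeze": 20
}}

```text
time: 3.8
tool_pos: [0.5514, 0.3089, 0.3002]
tool_rot: [3.141, 0.0, -0.081]
contact_force: [-0.0, 0.6, 0.3]
opening: 0.05
grip_force: 0.0
```

```bash
python3 - <<'E'
from h import *
look(("wrist",),("tray_top","cutaway_end"),"b")
s=observe();print(s["time"],s["tool_pos"],s["tool_rot"],s["opening"])
E
```

```text
wrist tray_top [0.551 0.31  0.065] 0.92
wrist cutaway_end [0.629 0.306 0.085] 0.75
3.95 [0.55146514 0.30915499 0.30059251] [ 3.14152345e+00 -3.32583655e-04 -8.10965357e-02] 0.049757851768566265
```

View pics/b_wrist.png

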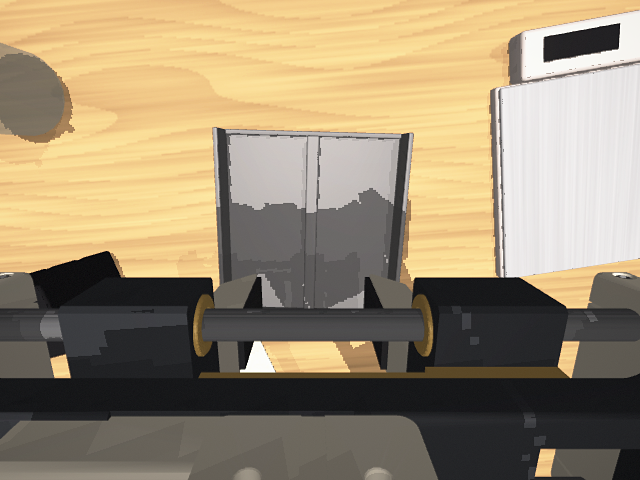

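The wrist view shows the low end wall at the top, from (215,130) to (412,135). The ridge runs from (313,138) to (310,305), and the scale edge is at right, around x=499.

```bash
python3 - <<'E'
from h import *
p=read_camera("wrist")
for uv in ([(308,138),(304,300)],[(319.5,138),(317,300)]):
    c=deproj(p,uv,.101); d=c[0]-c[1]; print(c.round(4).tolist(),np.arctan2(d[1],d[0]))
c=deproj(p,[(222,133),(407,138)],.085); d=c[1]-c[0]; print(c.round(4).tolist(),np.arctan2(d[1],d[0])+np.pi/2)
c=deproj(p,[(492,88),(640,64)],.02); d=c[1]-c[0]; print(c.round(4).tolist(),np.arctan2(d[1],d[0])+np.pi/2)
c=deproj(p,[(492,95),(501,274)],.02); d=c[0]-c[1]; print(c.round(4).tolist(),np.arctan2(d[1],d[0]))
E
```

```text
[[0.6284, 0.3076, 0.101], [0.4878, 0.3232, 0.101]] -0.11076847279303677
[[0.6276, 0.2983, 0.101], [0.4868, 0.3114, 0.101]] -0.09255734835084009
[[0.6388, 0.3799, 0.085], [0.622, 0.224, 0.085]] -0.10746974307129453
[[0.6632, 0.1223, 0.02], [0.6732, -0.0206, 0.02]] 0.0704159533164781
[[0.6567, 0.122, 0.02], [0.4647, 0.102, 0.02]] 0.1038557196814056
```

Emit:
{"api": "arm_command", "payload": {
  "series": [
    {"x": -2,"y": 0,"z": 50,"rx": 0,"ry": 0,"rz": 1.4},
    {"x": -2,"y": 0,"z": 90,"rx": 0,"ry": 0,"rz": 1.4},
    {"x": -2,"y": 0,"z": 115,"rx": 0,"ry": 0,"rz": 1.4},
    {"x": -2,"y": 0,"z": 130,"rx": 0,"ry": 0,"rz": 1.4},
    {"x": -2,"y": 0,"z": 140,"rx": 0,"ry": 0,"rz": 1.4},
    {"x": -2,"y": 0,"z": 147,"rx": 0,"ry": 0,"rz": 1.4},
    {"x": -2,"y": 0,"z": 151,"rx": 0,"ry": 0,"rz": 1.4},
    {"x": -2,"y": 0,"z": 153,"rx": 0,"ry": 0,"rz": 1.4},
    {"x": -2,"y": 0,"z": 153,"rx": 0,"ry": 0,"rz": 1.4}
  ],
  "hand": 50,
  "squeeze": 20
}}

```text
time: 4.9
tool_pos: [0.5495, 0.3107, 0.1476]
tool_rot: [-3.141, -0.001, -0.104]
contact_force: [0.2, -0.2, -0.4]
opening: 0.05
grip_force: 0.0
```

Emit:
{"api": "arm_command", "payload": {
  "series": [
    {"x": 0,"y": 0,"z": 0,"rx": 0,"ry": 0,"rz": 0},
    {"x": 0,"y": 0,"z": 0,"rx": 0,"ry": 0,"rz": 0},
    {"x": 0,"y": 0,"z": 0,"rx": 0,"ry": 0,"rz": 0},
    {"x": 0,"y": 0,"z": 0,"rx": 0,"ry": 0,"rz": 0},
    {"x": 0,"y": 0,"z": 0,"rx": 0,"ry": 0,"rz": 0},
    {"x": 0,"y": 0,"z": 0,"rx": 0,"ry": 0,"rz": 0},
    {"x": 0,"y": 0,"z": 0,"rx": 0,"ry": 0,"rz": 0},
    {"x": 0,"y": 0,"z": 0,"rx": 0,"ry": 0,"rz": 0}
  ],
  "hand": 0,
  "squeeze": 25
}}

```text
time: 5.7
tool_pos: [0.5493, 0.3107, 0.1472]
tool_rot: [3.142, -0.0, -0.104]
contact_force: [0.8, 0.9, 0.3]
opening: 0.0096
grip_force: 25.0
```

Emit:
{"api": "arm_command", "payload": {
  "series": [
    {"x": 0,"y": 0,"z": -3,"rx": 0,"ry": 0,"rz": 0},
    {"x": 0,"y": 0,"z": -7,"rx": 0,"ry": 0,"rz": 0},
    {"x": 0,"y": 0,"z": -12,"rx": 0,"ry": 0,"rz": 0},
    {"x": 0,"y": 0,"z": -20,"rx": 0,"ry": 0,"rz": 0},
    {"x": 0,"y": 0,"z": -32,"rx": 0,"ry": 0,"rz": 0},
    {"x": 0,"y": 0,"z": -47,"rx": 0,"ry": 0,"rz": 0},
    {"x": 0,"y": 0,"z": -62,"rx": 0,"ry": 0,"rz": 0},
    {"x": 0,"y": 0,"z": -75,"rx": 0,"ry": 0,"rz": 0},
    {"x": 0,"y": 0,"z": -83,"rx": 0,"ry": 0,"rz": 0},
    {"x": 0,"y": 0,"z": -85,"rx": 0,"ry": 0,"rz": 0},
    {"x": 0,"y": 0,"z": -85,"rx": 0,"ry": 0,"rz": 0}
  ],
  "hand": 0,
  "squeeze": 25
}}

```text
time: 6.8
tool_pos: [0.5492, 0.3106, 0.2323]
tool_rot: [3.142, -0.0, -0.104]
contact_force: [0.5, -0.1, -1.7]
opening: 0.0097
grip_force: 25.0
```

```bash
python3 - <<'E'
from h import *
look(("scene","wrist","top"),("tray_top","cutaway_end","scale_top"),"c")
cv2.imwrite("pics/c_crop.png",cv2.resize(cv2.imread("pics/c_scene.png")[180:420,250:640],None,fx=2,fy=2))
s=observe();print(s["time"],s["tool_pos"],s["tool_rot"],s["opening"])
delta(.569,.011,.23,.086); delta(.569,.011,.0995,.086)
E
```

```text
scene tray_top [0.545 0.31  0.153] 0.66
scene cutaway_end [0.635 0.3   0.173] 0.68
scene scale_top [0.569 0.012 0.021] 0.73
wrist tray_top [0.552 0.306 0.151] 0.94
wrist cutaway_end [0.63  0.301 0.168] 0.81
top tray_top [0.555 0.308 0.15 ] 0.91
top cutaway_end [0.632 0.298 0.174] 0.94
top scale_top [0.568 0.014 0.021] 0.62
top scale_top [ 0.443 -0.243 -0.002] 0.23
7.4 [0.54925625 0.31062616 0.23211108] [ 3.14144217e+00  5.15578237e-05 -1.03847236e-01] 0.009733729132857756
delta mm [ 50.7 296.    2.2] deg [ 1.000e-02  0.000e+00 -1.088e+01]
delta mm [ 50.7 295.9 132.7] deg [ 1.000e-02  0.000e+00 -1.088e+01]
```

View pics/c_crop.png

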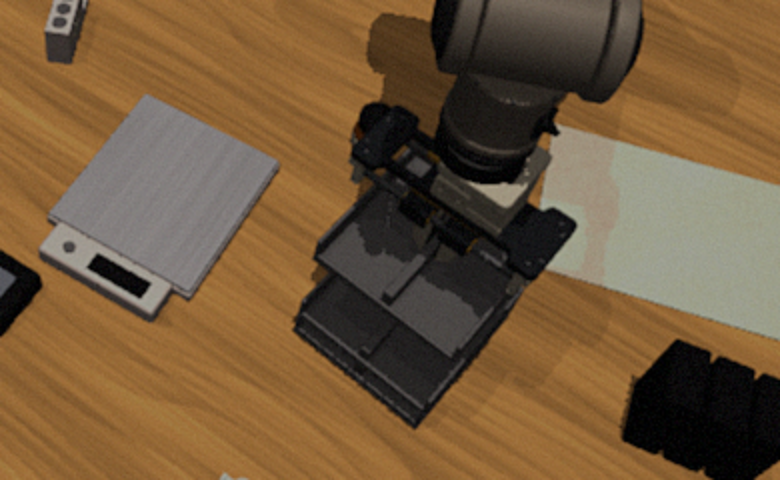

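The tray is clear and level (crop centre about (410,270)), and the two below are still nested.

Emit:
{"api": "arm_command", "payload": {
  "series": [
    {"x": 3,"y": 15,"z": 0,"rx": 0,"ry": 0,"rz": -0.5},
    {"x": 8,"y": 45,"z": 0,"rx": 0,"ry": 0,"rz": -1.6},
    {"x": 14,"y": 80,"z": 0,"rx": 0,"ry": 0,"rz": -3},
    {"x": 20,"y": 115,"z": 0,"rx": 0,"ry": 0,"rz": -4.2},
    {"x": 26,"y": 150,"z": 0,"rx": 0,"ry": 0,"rz": -5.5},
    {"x": 32,"y": 185,"z": 0,"rx": 0,"ry": 0,"rz": -6.8},
    {"x": 38,"y": 220,"z": 0,"rx": 0,"ry": 0,"rz": -8},
    {"x": 43,"y": 250,"z": 5,"rx": 0,"ry": 0,"rz": -9.2},
    {"x": 47,"y": 275,"z": 15,"rx": 0,"ry": 0,"rz": -10.1},
    {"x": 50,"y": 290,"z": 35,"rx": 0,"ry": 0,"rz": -10.7},
    {"x": 51,"y": 295,"z": 60,"rx": 0,"ry": 0,"rz": -10.9},
    {"x": 51,"y": 295,"z": 85,"rx": 0,"ry": 0,"rz": -10.9},
    {"x": 51,"y": 295,"z": 105,"rx": 0,"ry": 0,"rz": -10.9},
    {"x": 51,"y": 295,"z": 115,"rx": 0,"ry": 0,"rz": -10.9},
    {"x": 51,"y": 295,"z": 120,"rx": 0,"ry": 0,"rz": -10.9},
    {"x": 51,"y": 295,"z": 120,"rx": 0,"ry": 0,"rz": -10.9}
  ],
  "hand": 0,
  "squeeze": 25
}}

```text
time: 9.0
tool_pos: [0.5696, 0.012, 0.1122]
tool_rot: [3.142, -0.0, 0.087]
contact_force: [0.1, -0.5, -2.0]
opening: 0.0099
grip_force: 25.0
```

Emit:
{"api": "arm_command", "payload": {
  "series": [
    {"x": 0,"y": 0,"z": 3,"rx": 0,"ry": 0,"rz": 0},
    {"x": 0,"y": 0,"z": 6,"rx": 0,"ry": 0,"rz": 0},
    {"x": 0,"y": 0,"z": 8,"rx": 0,"ry": 0,"rz": 0},
    {"x": 0,"y": 0,"z": 10,"rx": 0,"ry": 0,"rz": 0},
    {"x": 0,"y": 0,"z": 11,"rx": 0,"ry": 0,"rz": 0},
    {"x": 0,"y": 0,"z": 12,"rx": 0,"ry": 0,"rz": 0},
    {"x": 0,"y": 0,"z": 12,"rx": 0,"ry": 0,"rz": 0}
  ],
  "hand": 0,
  "squeeze": 25
}}

```text
time: 9.7
tool_pos: [0.5694, 0.0119, 0.1001]
tool_rot: [3.142, 0.0, 0.086]
contact_force: [0.4, -0.6, -2.2]
opening: 0.01
grip_force: 25.0
```

```bash
python3 - <<'E'
from h import *
look(("scene","wrist","top"),("tray_top","cutaway_end","scale_top","scale"),"d")
s=observe();print(s["time"],s["tool_pos"],s["tool_rot"],s["contact_force"])
E
```

```text
scene tray_top [0.569 0.008 0.02 ] 0.74
scene cutaway_end [0.655 0.017 0.042] 0.83
scene cutaway_end [ 0.402 -0.261  0.007] 0.33
wrist tray_top [0.653 0.018 0.038] 0.29
wrist cutaway_end [0.653 0.017 0.035] 0.78
top scale [ 0.398 -0.262  0.009] 0.5
10.45 [0.56940413 0.01192067 0.10018321] [3.14150776e+00 4.59010715e-05 8.63941216e-02] [-0.26949785  0.41810386 -1.86377587]
```

View pics/d_scene.png

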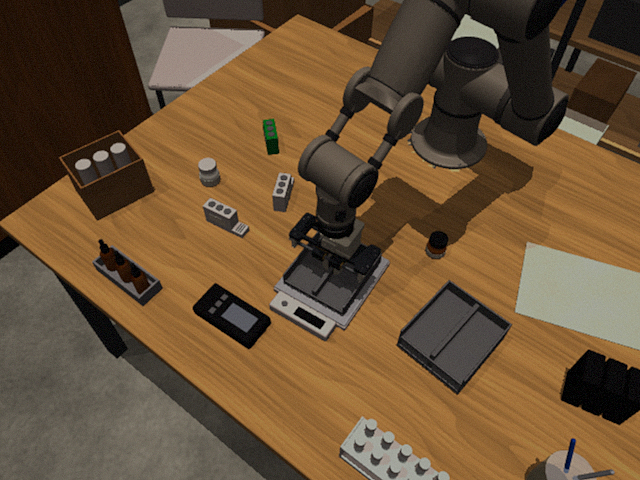

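The tray is over the platform at about (330,272), and the scale's weight reading shows it still hanging just above. I'll lower it a little more, then release.

Emit:
{"api": "arm_command", "payload": {
  "series": [
    {"x": 0,"y": 0,"z": 0.5,"rx": 0,"ry": 0,"rz": 0},
    {"x": 0,"y": 0,"z": 1,"rx": 0,"ry": 0,"rz": 0},
    {"x": 0,"y": 0,"z": 1,"rx": 0,"ry": 0,"rz": 0},
    {"x": 0,"y": 0,"z": 1,"rx": 0,"ry": 0,"rz": 0}
  ],
  "hand": 0,
  "squeeze": 25
}}

```text
time: 10.85
tool_pos: [0.5694, 0.0119, 0.0992]
tool_rot: [3.142, 0.0, 0.086]
contact_force: [0.2, 0.2, -1.8]
opening: 0.0099
grip_force: 25.0
```

Emit:
{"api": "arm_command", "payload": {
  "series": [
    {"x": 0,"y": 0,"z": 0.5,"rx": 0,"ry": 0,"rz": 0},
    {"x": 0,"y": 0,"z": 1,"rx": 0,"ry": 0,"rz": 0},
    {"x": 0,"y": 0,"z": 1,"rx": 0,"ry": 0,"rz": 0},
    {"x": 0,"y": 0,"z": 1,"rx": 0,"ry": 0,"rz": 0}
  ],
  "hand": 0,
  "squeeze": 25
}}

```text
time: 11.25
tool_pos: [0.5694, 0.0119, 0.0992]
tool_rot: [3.141, -0.0, 0.087]
contact_force: [-3.7, 0.4, 7.0]
opening: 0.0096
grip_force: 25.0
```

Emit:
{"api": "arm_command", "payload": {
  "series": [
    {"x": 0,"y": 0,"z": 0,"rx": 0,"ry": 0,"rz": 0},
    {"x": 0,"y": 0,"z": 0,"rx": 0,"ry": 0,"rz": 0},
    {"x": 0,"y": 0,"z": 0,"rx": 0,"ry": 0,"rz": 0},
    {"x": 0,"y": 0,"z": 0,"rx": 0,"ry": 0,"rz": 0},
    {"x": 0,"y": 0,"z": 0,"rx": 0,"ry": 0,"rz": 0},
    {"x": 0,"y": 0,"z": 0,"rx": 0,"ry": 0,"rz": 0},
    {"x": 0,"y": 0,"z": -10,"rx": 0,"ry": 0,"rz": 0},
    {"x": 0,"y": 0,"z": -30,"rx": 0,"ry": 0,"rz": 0},
    {"x": 0,"y": 0,"z": -70,"rx": 0,"ry": 0,"rz": 0},
    {"x": 0,"y": 0,"z": -120,"rx": 0,"ry": 0,"rz": 0},
    {"x": 0,"y": 0,"z": -170,"rx": 0,"ry": 0,"rz": 0},
    {"x": 0,"y": 0,"z": -200,"rx": 0,"ry": 0,"rz": 0},
    {"x": 0,"y": 0,"z": -200,"rx": 0,"ry": 0,"rz": 0}
  ],
  "hand": 50,
  "squeeze": 25
}}

```text
time: 12.55
tool_pos: [0.5709, 0.0119, 0.3045]
tool_rot: [3.139, -0.011, 0.087]
contact_force: [0.2, -0.3, -0.2]
opening: 0.0499
grip_force: 0.0
```

```bash
python3 - <<'E'
from h import *
look(("scene","wrist","top"),("tray_top","cutaway_end","cassette_a","cassette_a_tab"),"e")
s=observe();print(s["time"],s["tool_pos"],s["tool_rot"],s["contact_force"])
p=read_camera("scene")
for d in trace(p,"cassette_a")[:4]:
    v,u=np.nonzero(d["pixels"]); print(d["confidence"],u.mean(),v.mean())
a=cv2.imread("pics/e_top.png")[150:320,220:460]; b=cv2.imread("pics/e_wrist.png")
cv2.imwrite("pics/e_crop.png",np.vstack([cv2.resize(a,(480,340)),cv2.resize(b,(480,260))]))
E
```

```text
scene tray_top [0.568 0.009 0.021] 0.55
scene cutaway_end [0.652 0.02  0.042] 0.75
scene cassette_a [ 0.311 -0.397 -0.001] 0.83
scene cassette_a [ 0.605 -0.284  0.001] 0.75
scene cassette_a [ 0.443 -0.234  0.001] 0.56
scene cassette_a_tab [ 0.598 -0.241  0.01 ] 0.82
wrist tray_top [0.571 0.009 0.017] 0.68
wrist cutaway_end [0.654 0.02  0.035] 0.61
wrist cassette_a [ 0.603 -0.289 -0.002] 0.71
wrist cassette_a_tab [ 0.595 -0.242  0.01 ] 0.6
top tray_top [0.571 0.01  0.017] 0.73
top cassette_a [ 0.304 -0.397  0.003] 0.8
top cassette_a [ 0.448 -0.244 -0.003] 0.75
top cassette_a [ 0.611 -0.287  0.002] 0.6
top cassette_a_tab [ 0.595 -0.238  0.011] 0.74
13.3 [0.56943422 0.01194946 0.29806735] [3.14155578e+00 1.53587750e-04 8.64226633e-02] [0.40085086 0.4839459  0.51550444]
0.89 271.1720698254364 135.83790523690774
0.87 224.56513026052104 216.71943887775552
0.77 281.6583969465649 192.9293893129771
```

View pics/e_crop.png

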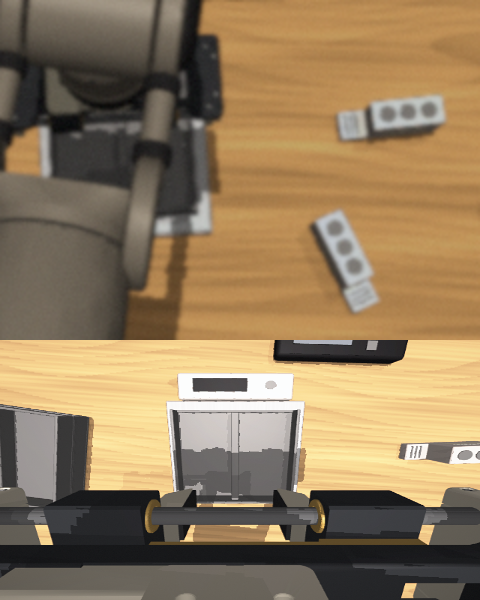

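The tray sits centred and square on the platform (wrist crop centre (235,455)). Next is the far cassette, which lies at crop (390,115) with its tab left.

Emit:
{"api": "arm_command", "payload": {
  "series": [
    {"x": 12,"y": 313,"z": 20,"rx": 0,"ry": 0,"rz": -95.9},
    {"x": 12,"y": 313,"z": 20,"rx": 0,"ry": 0,"rz": -95.9},
    {"x": 12,"y": 313,"z": 20,"rx": 0,"ry": 0,"rz": -95.9},
    {"x": 12,"y": 313,"z": 20,"rx": 0,"ry": 0,"rz": -95.9},
    {"x": 12,"y": 313,"z": 20,"rx": 0,"ry": 0,"rz": -95.9},
    {"x": 12,"y": 313,"z": 20,"rx": 0,"ry": 0,"rz": -95.9},
    {"x": 12,"y": 313,"z": 20,"rx": 0,"ry": 0,"rz": -95.9},
    {"x": 12,"y": 313,"z": 20,"rx": 0,"ry": 0,"rz": -95.9},
    {"x": 12,"y": 313,"z": 20,"rx": 0,"ry": 0,"rz": -95.9},
    {"x": 12,"y": 313,"z": 20,"rx": 0,"ry": 0,"rz": -95.9},
    {"x": 12,"y": 313,"z": 20,"rx": 0,"ry": 0,"rz": -95.9},
    {"x": 12,"y": 313,"z": 20,"rx": 0,"ry": 0,"rz": -95.9},
    {"x": 12,"y": 313,"z": 20,"rx": 0,"ry": 0,"rz": -95.9},
    {"x": 12,"y": 313,"z": 20,"rx": 0,"ry": 0,"rz": -95.9}
  ],
  "hand": 60,
  "squeeze": 25
}}

```text
time: 14.8
tool_pos: [0.6084, -0.2988, 0.2782]
tool_rot: [-3.142, 0.0, 1.759]
contact_force: [-0.7, 0.3, -0.6]
opening: 0.06
grip_force: 0.0
```

```bash
python3 - <<'E'
from h import *
look(("wrist","scene","top"),("tray_top","cutaway_end","cassette_a","cassette_a_tab"),"f")
s=observe();print(s["time"],s["tool_pos"],s["tool_rot"],s["contact_force"])
p=read_camera("top")
for uv in ([(220+135/2,0)],): pass
a=cv2.imread("pics/f_top.png")[190:310,220:460]; b=cv2.imread("pics/f_wrist.png")
cv2.imwrite("pics/f_crop.png",np.vstack([b,]))
E
```

```text
wrist cassette_a [ 0.606 -0.287 -0.002] 0.8
wrist cassette_a [ 0.445 -0.241 -0.004] 0.71
wrist cassette_a [ 0.306 -0.401  0.001] 0.65
wrist cassette_a_tab [ 0.598 -0.245  0.007] 0.69
scene tray_top [0.569 0.01  0.022] 0.71
scene cutaway_end [0.652 0.02  0.043] 0.64
scene cassette_a [ 0.445 -0.237 -0.002] 0.89
scene cassette_a [ 0.31  -0.397 -0.004] 0.74
scene cassette_a [ 0.605 -0.283  0.   ] 0.72
scene cassette_a_tab [ 0.598 -0.241  0.005] 0.65
top tray_top [0.572 0.012 0.019] 0.96
top cassette_a [ 0.302 -0.396  0.004] 0.86
top cassette_a_tab [ 0.595 -0.241  0.012] 0.5
15.55 [ 0.60838256 -0.29887461  0.2782054 ] [-3.14155756e+00  1.06859080e-04  1.76012501e+00] [ 0.3739598   0.75201482 -0.13055087]
```

View pics/f_crop.png

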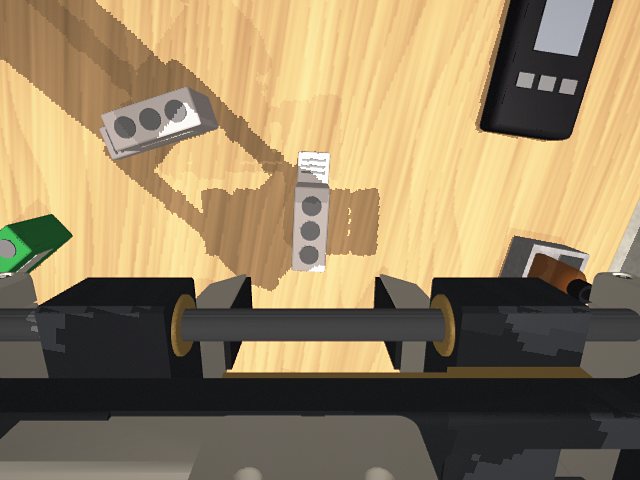

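The target cassette is at (311,215), tab up, nearly aligned with the tool. The other white cassette is at (155,120).

```bash
python3 - <<'E'
from h import *
p=read_camera("wrist")
for n,uv in (("B",[(312,206),(310.3,231),(309,258)]),("Bl",[(294,190),(292,268)]),("Br",[(329,190),(326,266)]),("A",[(175,111),(149,119),(125,127)])):
    c=deproj(p,uv,.06); d=c[0]-c[-1]; print(n,c.round(4).tolist(),np.arctan2(d[1],d[0]), c.mean(0))
E
```

```text
B [[0.6036, -0.2791, 0.06], [0.6064, -0.3021, 0.06], [0.61, -0.3278, 0.06]] 1.702026387570198 [ 0.60667404 -0.30301289  0.06      ]
Bl [[0.5852, -0.268, 0.06], [0.5961, -0.3406, 0.06]] 1.720094788571389 [ 0.59064789 -0.30430203  0.06      ]
Br [[0.6158, -0.2622, 0.06], [0.6272, -0.3326, 0.06]] 1.732220934198239 [ 0.62149229 -0.29738964  0.06      ]
A [[0.4755, -0.2217, 0.06], [0.4545, -0.2322, 0.06], [0.4349, -0.2425, 0.06]] 0.47293199121604296 [ 0.4549292  -0.23213793  0.06      ]
```

Emit:
{"api": "arm_command", "payload": {
  "series": [
    {"x": -1,"y": -1,"z": 40,"rx": 0,"ry": 0,"rz": 2.3},
    {"x": -1,"y": -1,"z": 85,"rx": 0,"ry": 0,"rz": 2.3},
    {"x": -1,"y": -1,"z": 115,"rx": 0,"ry": 0,"rz": 2.3},
    {"x": -1,"y": -1,"z": 140,"rx": 0,"ry": 0,"rz": 2.3},
    {"x": -1,"y": -1,"z": 158,"rx": 0,"ry": 0,"rz": 2.3},
    {"x": -1,"y": -1,"z": 170,"rx": 0,"ry": 0,"rz": 2.3},
    {"x": -1,"y": -1,"z": 176,"rx": 0,"ry": 0,"rz": 2.3},
    {"x": -1,"y": -1,"z": 178,"rx": 0,"ry": 0,"rz": 2.3},
    {"x": -1,"y": -1,"z": 178,"rx": 0,"ry": 0,"rz": 2.3}
  ],
  "hand": 60,
  "squeeze": 20
}}

```text
time: 16.55
tool_pos: [0.6079, -0.3002, 0.1009]
tool_rot: [3.141, 0.001, 1.72]
contact_force: [0.5, 0.7, -0.2]
opening: 0.0597
grip_force: 0.0
```

Emit:
{"api": "arm_command", "payload": {
  "series": [
    {"x": 0,"y": 0,"z": 0,"rx": 0,"ry": 0,"rz": 0},
    {"x": 0,"y": 0,"z": 0,"rx": 0,"ry": 0,"rz": 0},
    {"x": 0,"y": 0,"z": 0,"rx": 0,"ry": 0,"rz": 0},
    {"x": 0,"y": 0,"z": 0,"rx": 0,"ry": 0,"rz": 0},
    {"x": 0,"y": 0,"z": 0,"rx": 0,"ry": 0,"rz": 0},
    {"x": 0,"y": 0,"z": 0,"rx": 0,"ry": 0,"rz": 0},
    {"x": 0,"y": 0,"z": -5,"rx": 0,"ry": 0,"rz": 0},
    {"x": 0,"y": 0,"z": -15,"rx": 0,"ry": 0,"rz": 0},
    {"x": 0,"y": 0,"z": -40,"rx": 0,"ry": 0,"rz": 0},
    {"x": 0,"y": 0,"z": -75,"rx": 0,"ry": 0,"rz": 0},
    {"x": 0,"y": 0,"z": -105,"rx": 0,"ry": 0,"rz": 0},
    {"x": 0,"y": 0,"z": -120,"rx": 0,"ry": 0,"rz": 0},
    {"x": 0,"y": 0,"z": -120,"rx": 0,"ry": 0,"rz": 0}
  ],
  "hand": 0,
  "squeeze": 25
}}

```text
time: 17.85
tool_pos: [0.6086, -0.3006, 0.224]
tool_rot: [3.137, 0.004, 1.72]
contact_force: [0.2, -0.2, -2.1]
opening: 0.0318
grip_force: 24.9
```

```bash
python3 - <<'E'
from h import *
look(("scene","top"),("tray_top","cutaway_end","cassette_a","cassette_a_tab"),"g")
s=observe();print(s["time"],s["tool_pos"],s["tool_rot"],s["contact_force"],s["opening"])
# cassette in tool frame: origin is 15mm-ish behind; place
ty=.095; c,sn=np.cos(ty),np.sin(ty); t=np.array([.5705,.0105])
for side in (-40,40):
    g=t+np.array([[c,-sn],[sn,c]])@np.array([-.014,side/1000]); print(side,g); delta(g[0],g[1],.23,ty); delta(g[0],g[1],.1295,ty)
E
```

```text
scene tray_top [0.571 0.01  0.023] 0.86
scene cutaway_end [0.654 0.02  0.042] 0.61
scene cassette_a [ 0.443 -0.238 -0.001] 0.89
scene cassette_a [ 0.607 -0.286  0.123] 0.85
scene cassette_a [ 0.599 -0.237  0.13 ] 0.73
scene cassette_a [ 0.311 -0.397 -0.002] 0.57
scene cassette_a_tab [ 0.599 -0.242  0.129] 0.8
scene cassette_a_tab [ 0.402 -0.263  0.009] 0.37
top tray_top [0.572 0.011 0.018] 0.95
top cutaway_end [0.652 0.017 0.041] 0.68
top cassette_a [ 0.308 -0.397  0.006] 0.63
top cassette_a [ 0.612 -0.289  0.123] 0.48
top cassette_a_tab [ 0.597 -0.241  0.13 ] 0.41
18.35 [ 0.6074807  -0.29997961  0.21957883] [-3.14083631e+00 -5.91822609e-04  1.72005065e+00] [-0.2238102  -1.34323123 -0.82756224] 0.03204337000809083
-40 [ 0.56035741 -0.03064764]
delta mm [273.4  -6.6 -10.3] deg [-6.000e-02  1.000e-02  9.311e+01]
delta mm [273.3  -6.5  90.2] deg [-6.000e-02  1.000e-02  9.311e+01]
40 [0.55276884 0.04899164]
delta mm [353.2  -2.2 -10.2] deg [-6.000e-02  1.000e-02  9.311e+01]
delta mm [353.2  -2.1  90.3] deg [-6.000e-02  1.000e-02  9.311e+01]
```

Emit:
{"api": "arm_command", "payload": {
  "series": [
    {"x": 10,"y": 0,"z": -10,"rx": 0,"ry": 0,"rz": 3},
    {"x": 40,"y": 0,"z": -10,"rx": 0,"ry": 0,"rz": 10},
    {"x": 75,"y": 0,"z": -10,"rx": 0,"ry": 0,"rz": 18},
    {"x": 110,"y": 0,"z": -10,"rx": 0,"ry": 0,"rz": 26},
    {"x": 145,"y": -1,"z": -10,"rx": 0,"ry": 0,"rz": 34},
    {"x": 180,"y": -1,"z": -10,"rx": 0,"ry": 0,"rz": 42},
    {"x": 210,"y": -1,"z": -10,"rx": 0,"ry": 0,"rz": 50},
    {"x": 240,"y": -1,"z": -10,"rx": 0,"ry": 0,"rz": 58},
    {"x": 265,"y": -2,"z": -10,"rx": 0,"ry": 0,"rz": 66},
    {"x": 290,"y": -2,"z": -10,"rx": 0,"ry": 0,"rz": 74},
    {"x": 315,"y": -2,"z": -10,"rx": 0,"ry": 0,"rz": 81},
    {"x": 335,"y": -2,"z": -10,"rx": 0,"ry": 0,"rz": 87},
    {"x": 347,"y": -2,"z": -10,"rx": 0,"ry": 0,"rz": 91},
    {"x": 353,"y": -2,"z": -8,"rx": 0,"ry": 0,"rz": 93},
    {"x": 353,"y": -2,"z": 10,"rx": 0,"ry": 0,"rz": 93},
    {"x": 353,"y": -2,"z": 20,"rx": 0,"ry": 0,"rz": 93},
    {"x": 353,"y": -2,"z": 20,"rx": 0,"ry": 0,"rz": 93}
  ],
  "hand": 0,
  "squeeze": 25
}}

```text
time: 20.05
tool_pos: [0.5523, 0.0487, 0.1986]
tool_rot: [-3.141, 0.003, 0.097]
contact_force: [-0.7, 0.5, -1.4]
opening: 0.0316
grip_force: 24.9
```

```bash
python3 - <<'E'
from h import *
look(("wrist","scene","top"),("tray_top","cutaway_end","cassette_a","cassette_a_tab"),"i")
s=observe();print(s["time"],s["tool_pos"],s["tool_rot"],s["contact_force"],s["opening"])
a=cv2.imread("pics/i_scene.png")[130:350,180:420]; b=cv2.imread("pics/i_wrist.png")
cv2.imwrite("pics/i_crop.png",np.hstack([cv2.resize(a,(390,358)),cv2.resize(b,(400,358))]))
E
```

```text
wrist tray_top [0.574 0.011 0.015] 0.6
wrist tray_top [0.567 0.05  0.096] 0.29
wrist cassette_a [0.566 0.049 0.101] 0.74
wrist cassette_a_tab [0.613 0.051 0.103] 0.76
scene tray_top [0.568 0.01  0.024] 0.96
scene cutaway_end [0.652 0.018 0.042] 0.78
scene cassette_a [ 0.443 -0.237  0.002] 0.73
scene cassette_a [ 0.314 -0.396  0.002] 0.6
scene cassette_a [0.568 0.055 0.103] 0.56
scene cassette_a_tab [0.614 0.054 0.107] 0.85
top tray_top [0.575 0.009 0.019] 0.83
top cassette_a [ 0.303 -0.396  0.005] 0.91
top cassette_a [ 0.445 -0.243 -0.002] 0.87
top cassette_a [0.573 0.049 0.104] 0.46
top cassette_a [0.548 0.308 0.035] 0.23
top cassette_a_tab [0.573 0.051 0.101] 0.6
20.8 [0.55310873 0.04874996 0.20022289] [ 3.14148100e+00 -2.17759532e-05  9.68848878e-02] [ 0.51895714  0.41188102 -2.1905231 ] 0.031857084437944
```

View pics/i_crop.png

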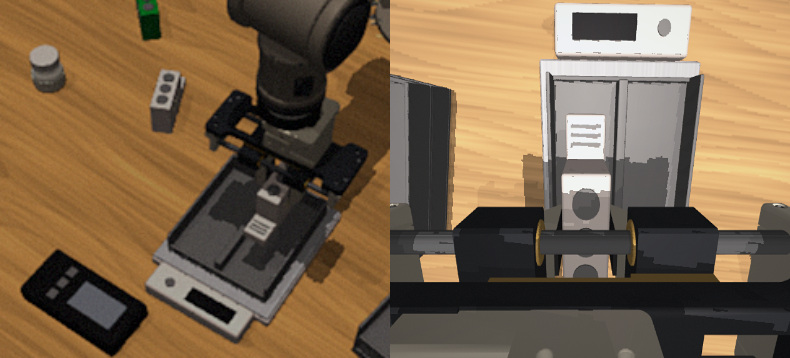

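The cassette hangs over the left compartment with its tab toward the low end (wrist crop (585,140)). Lowering now.

Emit:
{"api": "arm_command", "payload": {
  "series": [
    {"x": 0,"y": 0,"z": 15,"rx": 0,"ry": 0,"rz": 0},
    {"x": 0,"y": 0,"z": 32,"rx": 0,"ry": 0,"rz": 0},
    {"x": 0,"y": 0,"z": 45,"rx": 0,"ry": 0,"rz": 0},
    {"x": 0,"y": 0,"z": 55,"rx": 0,"ry": 0,"rz": 0},
    {"x": 0,"y": 0,"z": 61,"rx": 0,"ry": 0,"rz": 0},
    {"x": 0,"y": 0,"z": 65,"rx": 0,"ry": 0,"rz": 0},
    {"x": 0,"y": 0,"z": 67,"rx": 0,"ry": 0,"rz": 0},
    {"x": 0,"y": 0,"z": 68,"rx": 0,"ry": 0,"rz": 0},
    {"x": 0,"y": 0,"z": 69,"rx": 0,"ry": 0,"rz": 0},
    {"x": 0,"y": 0,"z": 69,"rx": 0,"ry": 0,"rz": 0},
    {"x": 0,"y": 0,"z": 69,"rx": 0,"ry": 0,"rz": 0}
  ],
  "hand": 0,
  "squeeze": 25
}}

```text
time: 21.9
tool_pos: [0.5533, 0.0487, 0.1315]
tool_rot: [3.141, -0.001, 0.097]
contact_force: [-0.2, -0.6, -2.9]
opening: 0.032
grip_force: 24.9
```

Emit:
{"api": "arm_command", "payload": {
  "series": [
    {"x": 0,"y": 0,"z": 0.5,"rx": 0,"ry": 0,"rz": 0},
    {"x": 0,"y": 0,"z": 1,"rx": 0,"ry": 0,"rz": 0},
    {"x": 0,"y": 0,"z": 1,"rx": 0,"ry": 0,"rz": 0},
    {"x": 0,"y": 0,"z": 1,"rx": 0,"ry": 0,"rz": 0}
  ],
  "hand": 0,
  "squeeze": 25
}}

```text
time: 22.3
tool_pos: [0.5531, 0.0487, 0.1302]
tool_rot: [3.142, 0.0, 0.097]
contact_force: [-0.1, 0.3, -0.9]
opening: 0.0319
grip_force: 24.9
```

Emit:
{"api": "arm_command", "payload": {
  "series": [
    {"x": 0,"y": 0,"z": 0.4,"rx": 0,"ry": 0,"rz": 0},
    {"x": 0,"y": 0,"z": 0.7,"rx": 0,"ry": 0,"rz": 0},
    {"x": 0,"y": 0,"z": 0.7,"rx": 0,"ry": 0,"rz": 0},
    {"x": 0,"y": 0,"z": 0.7,"rx": 0,"ry": 0,"rz": 0}
  ],
  "hand": 0,
  "squeeze": 25
}}

```text
time: 22.7
tool_pos: [0.5532, 0.0487, 0.1295]
tool_rot: [3.141, -0.0, 0.097]
contact_force: [-0.2, -0.0, -0.4]
opening: 0.032
grip_force: 24.9
```

Emit:
{"api": "arm_command", "payload": {
  "series": [
    {"x": 0,"y": 0,"z": 0,"rx": 0,"ry": 0,"rz": 0},
    {"x": 0,"y": 0,"z": 0,"rx": 0,"ry": 0,"rz": 0},
    {"x": 0,"y": 0,"z": 0,"rx": 0,"ry": 0,"rz": 0},
    {"x": 0,"y": 0,"z": 0,"rx": 0,"ry": 0,"rz": 0},
    {"x": 0,"y": 0,"z": 0,"rx": 0,"ry": 0,"rz": 0},
    {"x": 0,"y": 0,"z": -8,"rx": 0,"ry": 0,"rz": 0},
    {"x": 0,"y": 0,"z": -25,"rx": 0,"ry": 0,"rz": 0},
    {"x": 0,"y": 0,"z": -60,"rx": 0,"ry": 0,"rz": 0},
    {"x": 0,"y": 0,"z": -100,"rx": 0,"ry": 0,"rz": 0},
    {"x": 0,"y": 0,"z": -130,"rx": 0,"ry": 0,"rz": 0},
    {"x": -124,"y": 270,"z": -130,"rx": 0,"ry": 0,"rz": -21.9},
    {"x": -124,"y": 270,"z": -130,"rx": 0,"ry": 0,"rz": -21.9},
    {"x": -124,"y": 270,"z": -130,"rx": 0,"ry": 0,"rz": -21.9},
    {"x": -124,"y": 270,"z": -130,"rx": 0,"ry": 0,"rz": -21.9},
    {"x": -124,"y": 270,"z": -130,"rx": 0,"ry": 0,"rz": -21.9},
    {"x": -124,"y": 270,"z": -130,"rx": 0,"ry": 0,"rz": -21.9},
    {"x": -124,"y": 270,"z": -130,"rx": 0,"ry": 0,"rz": -21.9},
    {"x": -124,"y": 270,"z": -130,"rx": 0,"ry": 0,"rz": -21.9},
    {"x": -124,"y": 270,"z": -130,"rx": 0,"ry": 0,"rz": -21.9}
  ],
  "hand": 48,
  "squeeze": 25
}}

```text
time: 24.6
tool_pos: [0.456, -0.2311, 0.2598]
tool_rot: [-3.141, -0.0, 0.479]
contact_force: [-0.1, 0.9, 0.3]
opening: 0.0478
grip_force: 0.0
```

```bash
python3 - <<'E'
from h import *
look(("wrist","scene","top"),("tray_top","cutaway_end","cassette_a","cassette_a_tab"),"j")
s=observe();print(s["time"],s["tool_pos"],s["tool_rot"],s["contact_force"],s["opening"])
a=cv2.imread("pics/j_scene.png")[130:350,180:420]; b=cv2.imread("pics/j_wrist.png")[:300]
cv2.imwrite("pics/j_crop.png",np.vstack([cv2.resize(a,(320,293)),]) if 0 else np.vstack([np.hstack([cv2.resize(a,(320,293)),np.zeros((293,320,3),np.uint8)]),b]))
E
```

```text
wrist cassette_a [ 0.447 -0.238 -0.004] 0.94
scene tray_top [0.571 0.01  0.02 ] 0.94
scene cutaway_end [0.656 0.02  0.041] 0.65
scene cassette_a [0.563 0.051 0.031] 0.81
scene cassette_a [ 0.403 -0.264  0.007] 0.73
scene cassette_a [ 0.311 -0.396 -0.001] 0.55
scene cassette_a_tab [0.608 0.056 0.033] 0.69
top tray_top [0.572 0.013 0.02 ] 0.77
top tray_top [ 0.444 -0.239 -0.002] 0.21
top cutaway_end [0.652 0.013 0.038] 0.89
top cassette_a [0.574 0.052 0.032] 0.82
top cassette_a [ 0.305 -0.398  0.003] 0.65
top cassette_a [ 0.446 -0.242 -0.002] 0.43
top cassette_a_tab [0.611 0.056 0.041] 0.83
25.35 [ 0.45580673 -0.23200635  0.25951476] [3.14152901e+00 7.38332910e-06 4.78995252e-01] [-0.12516447 -0.31105035 -0.23151204] 0.047938011311058105
```

View pics/j_crop.png

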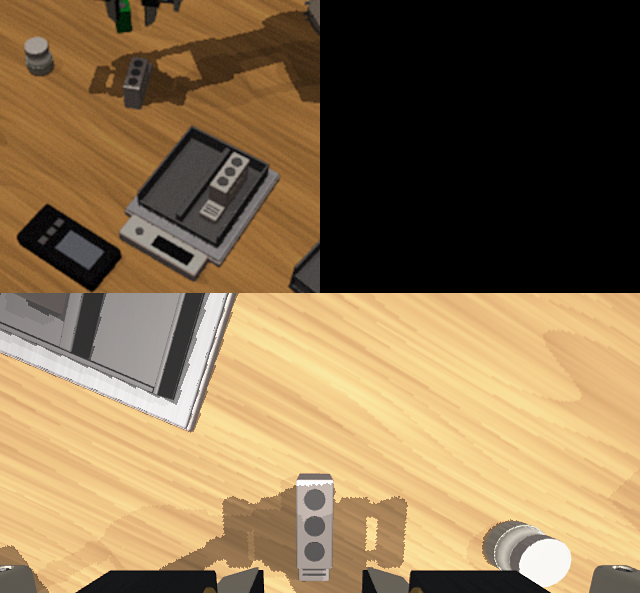

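Cassette one stands in its compartment (scene inset (228,180), tab toward the display). The second lies straight under the tool at (315,525), with the jar clear at right.

```bash
python3 - <<'E'
from h import *
p=read_camera("wrist")
for n,uv in (("A",[(315,206),(315,232.5),(314.5,258)]),("l",[(297,195),(298,265)]),("r",[(333,195),(331.5,265)])):
    c=deproj(p,uv,.06); d=c[0]-c[-1]; print(n,c.round(4).tolist(),np.arctan2(d[1],d[0]), c.mean(0))
s=observe(); print(s["tool_pos"])
E
```

```text
A [[0.4758, -0.2226, 0.06], [0.4554, -0.2332, 0.06], [0.4347, -0.2435, 0.06]] 0.47076656983315734 [ 0.45533247 -0.23307745  0.06      ]
l [[0.4771, -0.2049, 0.06], [0.4223, -0.2335, 0.06]] 0.48118392661444065 [ 0.44969741 -0.2191857   0.06      ]
r [[0.491, -0.2317, 0.06], [0.4359, -0.2598, 0.06]] 0.47228416476666785 [ 0.46347615 -0.24574294  0.06      ]
[ 0.45581711 -0.23202041  0.25951431]
```

Emit:
{"api": "arm_command", "payload": {
  "series": [
    {"x": -1,"y": 1,"z": 40,"rx": 0,"ry": 0,"rz": 0.2},
    {"x": -1,"y": 1,"z": 75,"rx": 0,"ry": 0,"rz": 0.2},
    {"x": -1,"y": 1,"z": 105,"rx": 0,"ry": 0,"rz": 0.2},
    {"x": -1,"y": 1,"z": 130,"rx": 0,"ry": 0,"rz": 0.2},
    {"x": -1,"y": 1,"z": 147,"rx": 0,"ry": 0,"rz": 0.2},
    {"x": -1,"y": 1,"z": 156,"rx": 0,"ry": 0,"rz": 0.2},
    {"x": -1,"y": 1,"z": 159,"rx": 0,"ry": 0,"rz": 0.2},
    {"x": -1,"y": 1,"z": 159,"rx": 0,"ry": 0,"rz": 0.2}
  ],
  "hand": 60,
  "squeeze": 25
}}

```text
time: 26.2
tool_pos: [0.4556, -0.2335, 0.1007]
tool_rot: [3.141, -0.0, 0.476]
contact_force: [0.1, -0.6, -0.1]
opening: 0.0601
grip_force: 0.0
```

Emit:
{"api": "arm_command", "payload": {
  "series": [
    {"x": 0,"y": 0,"z": 0,"rx": 0,"ry": 0,"rz": 0},
    {"x": 0,"y": 0,"z": 0,"rx": 0,"ry": 0,"rz": 0},
    {"x": 0,"y": 0,"z": 0,"rx": 0,"ry": 0,"rz": 0},
    {"x": 0,"y": 0,"z": 0,"rx": 0,"ry": 0,"rz": 0},
    {"x": 0,"y": 0,"z": 0,"rx": 0,"ry": 0,"rz": 0},
    {"x": 0,"y": 0,"z": 0,"rx": 0,"ry": 0,"rz": 0},
    {"x": 0,"y": 0,"z": -5,"rx": 0,"ry": 0,"rz": 0},
    {"x": 0,"y": 0,"z": -15,"rx": 0,"ry": 0,"rz": 0},
    {"x": 0,"y": 0,"z": -40,"rx": 0,"ry": 0,"rz": 0},
    {"x": 0,"y": 0,"z": -75,"rx": 0,"ry": 0,"rz": 0},
    {"x": 0,"y": 0,"z": -105,"rx": 0,"ry": 0,"rz": 0},
    {"x": 0,"y": 0,"z": -130,"rx": 0,"ry": 0,"rz": 0},
    {"x": 0,"y": 0,"z": -140,"rx": 0,"ry": 0,"rz": 0},
    {"x": 0,"y": 0,"z": -140,"rx": 0,"ry": 0,"rz": 0}
  ],
  "hand": 0,
  "squeeze": 25
}}

```text
time: 27.6
tool_pos: [0.4557, -0.2336, 0.2418]
tool_rot: [3.139, -0.001, 0.476]
contact_force: [-0.1, 0.4, -2.4]
opening: 0.032
grip_force: 25.0
```

```bash
python3 - <<'E'
from h import *
look(("scene","top"),("tray_top","cassette_a","cassette_a_tab"),"k")
s=observe();print(s["time"],s["tool_pos"],s["tool_rot"],s["contact_force"],s["opening"])
ty=.095; c,sn=np.cos(ty),np.sin(ty); t=np.array([.5705,.0105])
g=t+np.array([[c,-sn],[sn,c]])@np.array([-.014,-.04]); print(g); delta(g[0],g[1],.24,ty+np.pi)
E
```

```text
scene tray_top [0.571 0.009 0.021] 0.87
scene cassette_a [ 0.443 -0.234  0.141] 0.97
scene cassette_a [0.564 0.053 0.03 ] 0.96
scene cassette_a [ 0.311 -0.394 -0.002] 0.37
scene cassette_a_tab [0.612 0.059 0.038] 0.67
top tray_top [0.573 0.014 0.018] 0.93
top cassette_a [ 0.304 -0.399  0.003] 0.79
top cassette_a [ 0.444 -0.242  0.136] 0.75
top cassette_a [0.571 0.052 0.029] 0.72
top cassette_a_tab [0.612 0.054 0.042] 0.65
28.0 [ 0.45519231 -0.23320059  0.23965774] [-3.14014586e+00  8.09564550e-04  4.75586650e-01] [-0.65196078 -0.37704219 -1.02217558] 0.0318429595009842
[ 0.56035741 -0.03064764]
delta mm [ 186.2 -131.9   -0.3] deg [-9.0000e-02 -1.0000e-01 -1.5819e+02]
```

Emit:
{"api": "arm_command", "payload": {
  "series": [
    {"x": 3,"y": -2,"z": 0,"rx": 0,"ry": 0,"rz": -4},
    {"x": 9,"y": -7,"z": 0,"rx": 0,"ry": 0,"rz": -12},
    {"x": 18,"y": -13,"z": 0,"rx": 0,"ry": 0,"rz": -20},
    {"x": 28,"y": -20,"z": 0,"rx": 0,"ry": 0,"rz": -28},
    {"x": 39,"y": -28,"z": 0,"rx": 0,"ry": 0,"rz": -37},
    {"x": 50,"y": -36,"z": 0,"rx": 0,"ry": 0,"rz": -46},
    {"x": 61,"y": -44,"z": 0,"rx": 0,"ry": 0,"rz": -55},
    {"x": 72,"y": -51,"z": 0,"rx": 0,"ry": 0,"rz": -64},
    {"x": 83,"y": -59,"z": 0,"rx": 0,"ry": 0,"rz": -73},
    {"x": 94,"y": -67,"z": 0,"rx": 0,"ry": 0,"rz": -82},
    {"x": 105,"y": -75,"z": 0,"rx": 0,"ry": 0,"rz": -91},
    {"x": 116,"y": -83,"z": 0,"rx": 0,"ry": 0,"rz": -100},
    {"x": 127,"y": -90,"z": 0,"rx": 0,"ry": 0,"rz": -109},
    {"x": 138,"y": -98,"z": 0,"rx": 0,"ry": 0,"rz": -118},
    {"x": 149,"y": -106,"z": 0,"rx": 0,"ry": 0,"rz": -127},
    {"x": 160,"y": -113,"z": 0,"rx": 0,"ry": 0,"rz": -136},
    {"x": 170,"y": -120,"z": 0,"rx": 0,"ry": 0,"rz": -144},
    {"x": 179,"y": -127,"z": 0,"rx": 0,"ry": 0,"rz": -151},
    {"x": 184,"y": -131,"z": 0,"rx": 0,"ry": 0,"rz": -156},
    {"x": 186,"y": -132,"z": 0,"rx": 0,"ry": 0,"rz": -158.2}
  ],
  "hand": 0,
  "squeeze": 25
}}

```text
time: 30.0
tool_pos: [0.5604, -0.0301, 0.2399]
tool_rot: [3.141, -0.001, -3.041]
contact_force: [0.1, 0.5, -1.5]
opening: 0.032
grip_force: 25.0
```

Emit:
{"api": "arm_command", "payload": {
  "series": [
    {"x": 0,"y": 0,"z": 0,"rx": 0,"ry": 0,"rz": 0},
    {"x": 0,"y": 0,"z": 15,"rx": 0,"ry": 0,"rz": 0},
    {"x": 0,"y": 0,"z": 30,"rx": 0,"ry": 0,"rz": 0},
    {"x": 0,"y": 0,"z": 40,"rx": 0,"ry": 0,"rz": 0},
    {"x": 0,"y": 0,"z": 40,"rx": 0,"ry": 0,"rz": 0}
  ],
  "hand": 0,
  "squeeze": 25
}}

```text
time: 30.5
tool_pos: [0.5595, -0.0309, 0.1989]
tool_rot: [3.141, -0.003, -3.047]
contact_force: [0.3, 0.2, -1.5]
opening: 0.0318
grip_force: 25.0
```

```bash
python3 - <<'E'
from h import *
look(("scene","wrist","top"),("tray_top","cassette_a","cassette_a_tab"),"l")
s=observe();print(s["time"],s["tool_pos"],s["tool_rot"],s["contact_force"],s["opening"])
a=cv2.imread("pics/l_scene.png")[170:350,240:420]; b=cv2.imread("pics/l_wrist.png")
cv2.imwrite("pics/l_crop.png",np.hstack([cv2.resize(a,(360,360)),cv2.resize(b,(430,360))]))
E
```

```text
scene tray_top [0.57  0.009 0.022] 0.59
scene tray_top [0.548 0.313 0.038] 0.59
scene cassette_a [ 0.311 -0.396 -0.001] 0.94
scene cassette_a [ 0.575 -0.027  0.098] 0.92
scene cassette_a [0.564 0.054 0.03 ] 0.91
scene cassette_a_tab [0.608 0.058 0.035] 0.83
wrist tray_top [0.573 0.007 0.018] 0.89
wrist tray_top [ 0.578 -0.029  0.096] 0.17
wrist cassette_a [0.567 0.05  0.03 ] 0.82
wrist cassette_a [ 0.581 -0.03   0.095] 0.76
top tray_top [0.575 0.012 0.022] 0.62
top cassette_a [ 0.304 -0.398  0.003] 0.75
top cassette_a [ 0.579 -0.032  0.099] 0.62
top cassette_a [0.572 0.051 0.029] 0.48
top cassette_a_tab [0.61  0.054 0.042] 0.72
31.1 [ 0.5603474  -0.03081766  0.20065736] [-3.14139886e+00  2.68062525e-04 -3.04646245e+00] [ 0.14838059  0.50398915 -1.86559627] 0.031557170526655694
```

View pics/l_crop.png

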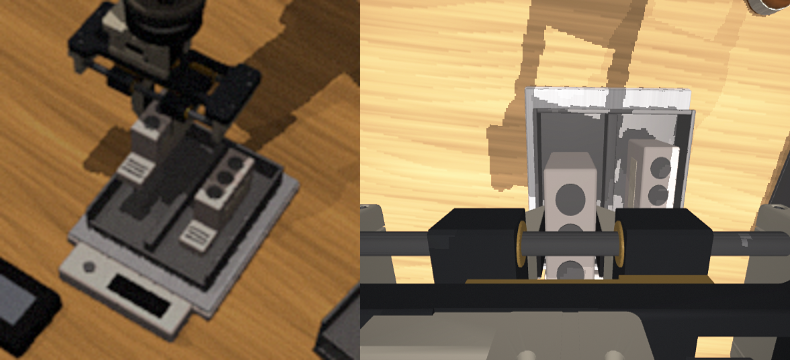

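The second cassette hangs over the right compartment, tab toward the low end. Its fit looks clear on all sides.

Emit:
{"api": "arm_command", "payload": {
  "series": [
    {"x": 0,"y": 0,"z": 15,"rx": 0,"ry": 0,"rz": 0},
    {"x": 0,"y": 0,"z": 32,"rx": 0,"ry": 0,"rz": 0},
    {"x": 0,"y": 0,"z": 45,"rx": 0,"ry": 0,"rz": 0},
    {"x": 0,"y": 0,"z": 55,"rx": 0,"ry": 0,"rz": 0},
    {"x": 0,"y": 0,"z": 61,"rx": 0,"ry": 0,"rz": 0},
    {"x": 0,"y": 0,"z": 65,"rx": 0,"ry": 0,"rz": 0},
    {"x": 0,"y": 0,"z": 67,"rx": 0,"ry": 0,"rz": 0},
    {"x": 0,"y": 0,"z": 68,"rx": 0,"ry": 0,"rz": 0},
    {"x": 0,"y": 0,"z": 69,"rx": 0,"ry": 0,"rz": 0},
    {"x": 0,"y": 0,"z": 70,"rx": 0,"ry": 0,"rz": 0},
    {"x": 0,"y": 0,"z": 70.5,"rx": 0,"ry": 0,"rz": 0},
    {"x": 0,"y": 0,"z": 70.5,"rx": 0,"ry": 0,"rz": 0},
    {"x": 0,"y": 0,"z": 70.5,"rx": 0,"ry": 0,"rz": 0}
  ],
  "hand": 0,
  "squeeze": 25
}}

```text
time: 32.4
tool_pos: [0.5603, -0.0308, 0.1301]
tool_rot: [-3.141, 0.0, -3.046]
contact_force: [0.0, -0.4, -2.1]
opening: 0.0319
grip_force: 25.0
```

Emit:
{"api": "arm_command", "payload": {
  "series": [
    {"x": 0,"y": 0,"z": 0.4,"rx": 0,"ry": 0,"rz": 0},
    {"x": 0,"y": 0,"z": 0.8,"rx": 0,"ry": 0,"rz": 0},
    {"x": 0,"y": 0,"z": 0.8,"rx": 0,"ry": 0,"rz": 0},
    {"x": 0,"y": 0,"z": 0.8,"rx": 0,"ry": 0,"rz": 0}
  ],
  "hand": 0,
  "squeeze": 25
}}

```text
time: 32.8
tool_pos: [0.5604, -0.0308, 0.1299]
tool_rot: [-3.141, 0.001, -3.046]
contact_force: [-1.7, -0.1, 4.9]
opening: 0.0318
grip_force: 25.0
```

Contact is light, so I'll release and retreat.

Emit:
{"api": "arm_command", "payload": {
  "series": [
    {"x": 0,"y": 0,"z": 0,"rx": 0,"ry": 0,"rz": 0},
    {"x": 0,"y": 0,"z": 0,"rx": 0,"ry": 0,"rz": 0},
    {"x": 0,"y": 0,"z": 0,"rx": 0,"ry": 0,"rz": 0},
    {"x": 0,"y": 0,"z": 0,"rx": 0,"ry": 0,"rz": 0},
    {"x": 0,"y": 0,"z": 0,"rx": 0,"ry": 0,"rz": 0},
    {"x": 0,"y": 0,"z": -8,"rx": 0,"ry": 0,"rz": 0},
    {"x": 0,"y": 0,"z": -25,"rx": 0,"ry": 0,"rz": 0},
    {"x": 0,"y": 0,"z": -60,"rx": 0,"ry": 0,"rz": 0},
    {"x": 0,"y": 0,"z": -100,"rx": 0,"ry": 0,"rz": 0},
    {"x": 0,"y": 0,"z": -130,"rx": 0,"ry": 0,"rz": 0},
    {"x": 0,"y": 200,"z": -150,"rx": 0,"ry": 0,"rz": 0},
    {"x": 0,"y": 200,"z": -150,"rx": 0,"ry": 0,"rz": 0},
    {"x": 0,"y": 200,"z": -150,"rx": 0,"ry": 0,"rz": 0},
    {"x": 0,"y": 200,"z": -150,"rx": 0,"ry": 0,"rz": 0},
    {"x": 0,"y": 200,"z": -150,"rx": 0,"ry": 0,"rz": 0},
    {"x": 0,"y": 200,"z": -150,"rx": 0,"ry": 0,"rz": 0},
    {"x": 0,"y": 200,"z": -150,"rx": 0,"ry": 0,"rz": 0},
    {"x": 0,"y": 200,"z": -150,"rx": 0,"ry": 0,"rz": 0}
  ],
  "hand": 48,
  "squeeze": 25
}}

```text
time: 34.6
tool_pos: [0.5416, 0.1668, 0.2791]
tool_rot: [-3.141, -0.0, -3.049]
contact_force: [-0.8, -0.9, -0.3]
opening: 0.0481
grip_force: 0.0
```

```bash
python3 - <<'E'
from h import *
look(("scene","top"),("tray_top","cutaway_end","tray_middle","cassette_a","cassette_a_tab","sample_jar","amber_jar","meter"),"m")
s=observe();print(s["time"],s["tool_pos"],s["contact_force"],s["opening"])
a=cv2.imread("pics/m_scene.png")[130:400,180:540]; b=cv2.imread("pics/m_top.png")[140:300,90:350]
cv2.imwrite("pics/m_crop.png",np.hstack([cv2.resize(a,(480,360)),cv2.resize(b,(320,360))]))
E
```

```text
scene tray_top [0.571 0.01  0.02 ] 0.66
scene cutaway_end [0.654 0.019 0.041] 0.88
scene tray_middle [0.547 0.31  0.04 ] 0.59
scene cassette_a [ 0.575 -0.029  0.032] 0.91
scene cassette_a [ 0.306 -0.397 -0.001] 0.81
scene cassette_a [0.564 0.05  0.03 ] 0.7
scene cassette_a_tab [0.612 0.058 0.036] 0.64
scene sample_jar [ 0.522 -0.431  0.003] 0.9
scene amber_jar [0.356 0.162 0.003] 0.48
top tray_top [0.573 0.012 0.02 ] 0.87
top tray_middle [0.548 0.308 0.032] 0.82
top cassette_a [0.572 0.051 0.033] 0.78
top cassette_a [ 0.578 -0.032  0.021] 0.73
top cassette_a [ 0.306 -0.398  0.005] 0.73
top cassette_a_tab [0.608 0.055 0.042] 0.89
top sample_jar [ 0.52 -0.43 -0.  ] 0.9
top amber_jar [0.359 0.163 0.002] 0.64
top meter [ 0.791 -0.097 -0.003] 0.91
35.5 [0.54129755 0.16831911 0.27917676] [-0.20049181 -0.43218869  0.36683085] 0.04815760115430369
```

View pics/m_crop.png

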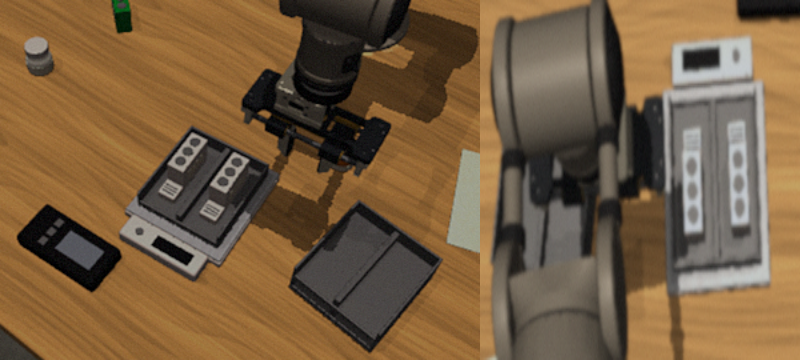

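Both cassettes stand in their compartments (crop (185,165) and (225,185)) with tabs toward the low end. The pile is nested at (365,280), the arm is clear and the bystanders haven't moved, so I'm handing in.

```bash
python3 -c "
from cell import *
print(hand_in())"
```

```text
the job is handed in; nothing more can be done
None
```

I handed the job in: the top tray is centred and square on the scale, with a white cassette upright in each compartment and both tabs toward the cut-away end. In the final camera check the other two trays were still nested and the jars and meter had not moved; the hand-in returned no score.

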